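# Square the sketchbook into the corner stop

## Task

Push the kraft-covered sketchbook along the desk into the aluminium corner stop, so that it lies flat and square with its far long edge against the back bar and its left end against the side bar, ready to be photographed. Only push it with the fingers: do not pick it up or let it ride up onto the bars. Leave the paint pots and everything else on the desk where they stand.

Things in the scene. Friction and masses are not known exactly. Their poses are not given: they have to be found in the camera images.
- sketchbook: Closed hard-backed sketchbook lying loose: kraft covers, blue cloth spine along its left short end, black band near its right. 148 mm along x, 210 mm along y, 16 mm thick, 0.25 to 0.5 kg, slides at 1 to 6 N. Origin at the centre of its underside; x points to its far long edge (for the back bar), y to its spine end (for the side bar). Starts turned up to 0.3 rad off the stop, 38 to 61 mm short of the back bar, 50 to 120 mm of the side bar.
- corner_stop: Fixed L of two aluminium bars 14 mm wide, 22 mm high, on a dark mat (no step) with a white outline of the book. Origin: inner corner, at desk height; x away from the robot, y to its left (turned up to 0.2 rad). Back bar's inner face: x = 0, y -280 to 0 mm; side bar's: y = 0, x -140 to 0 mm. Seated, the book's origin is at x -74, y -105 mm, its axes along the stop's.
- pot_red: Paint pot with red paint and white lid with a red disc, 43 mm across, 45 mm high, loose; to be left alone. Origin under its centre. The three pots stand outside the L, one behind the back bar, two to the left of the side bar, in any order.
- pot_yellow: Paint pot like the red one, yellow; to be left alone. Origin under its centre.
- pot_green: Paint pot like the red one, green; to be left alone. Origin under its centre.
- watercolours: Flat white watercolour set with coloured pans, 190 mm along its x, 100 mm along its y, 14 mm high, loose, on the right of the desk; to be left alone. Origin under its centre.
- eraser: White eraser in a blue sleeve, 55 x 24 x 14 mm, loose, on the left of the desk; to be left alone. Origin under its centre.

How it is judged:
By the outcome, as a careful person would: the job done as asked, in the order asked, and still so for the second after the job is handed in, with the robot touching nothing.
It also fails if it takes over 58 s, if anything falls off the work surface, if the arm or the gripper's body presses on something with over 40 N, if the wrist force passes 120 N, or if a joint passes its speed limit or range.

## Robot

A 6-joint arm with a two-finger parallel gripper is mounted at the origin on the work surface. World frame = base frame: x ahead of the robot, y to its left, z up, the work surface at z = 0. Lengths are in m, angles in rad, forces in N, time in s.
With the tool pointing down it reaches from about 0.3 to 0.875 m from the base axis. Payload 6.4 kg.
Tool frame: the origin (TCP) lies at the very end of the fingers, on their centre line; the grasp point (between the pads) lies 19 mm behind it; z points along the fingers, y is the line along which they close (so a half turn about z gives the same grasp; the last joint's range is limited). The gripper opens to 85 mm and grips with 20 to 120 N. Pads are 22 mm wide; open, the fingers measure 114 mm over their backs; the gripper's body (76 mm by 85 mm) begins 54 mm behind the grasp point. The pads swing forward as they close: fully open they stand 13 mm farther back than shut.
Start: joints at [-1.311, 0.181, 1.607, -0, 1.354, -0.206], TCP at [0.258, -0.514, 0.231] pointing down, gripper open.
Joint ranges: [-2.99, 2.99], [-0.89, 2.07], [0.3, 2.58], [-1.14, 4.28], [0, 2.63], [-3.12, 3.12]. Speed limits (rad/s): [2.57, 2.57, 3.01, 3.14, 3.14, 3.14].

## Interface

Orientations are given as a unit quaternion [w, x, y, z].
In Python, from bench import telemetry, camera, ctrl, spotter gives the robot as it stands.
- The arm moves only by the tool send_rows, never from a script. Its argument "series" is a list of rows, each a list of 3 entries, a list of its own where there are three numbers: the turn, a rotation vector about the world's x, y, z in degrees, then the shift along the world's x, y, z in mm, then the closure, from -1 (fully open) to 1 (shut), so that 0 is half open. In form: [[[rx, ry, rz], [dx, dy, dz], gripper], ...]. A call has 1 to 10 rows; each row is the pose to reach, as a shift and turn from the pose commanded when the call began; what a row does not reach only later rows make up. A row lasts 1/8 s, in which the tool goes at most 62.5 mm and 10.7 degrees, less where a joint would pass 70% of its speed; a pose out of reach is approached as far as the arm can. A call with a gripper value outside its range is refused whole. The fingers move at their own pace and stop on an object; the grip force is fixed at half the most. Time passes only in rows, so rows that repeat a pose let the fingers close. It gives the time, the measured TCP pose, the force, the opening and the grip force at its end, in the units of the state.
- telemetry.get_obs(): the state, without advancing time (a new reading comes with each control period).
- camera(name): name is "scene" or "top"; returns a dict with "pixels" (400x640x3 uint8, red, green, blue), "camera_matrix" (3x3 intrinsics, pixels), "xyz" and "orientation" of the camera in the world. Camera axes: x right, y up, looking along -z (the intrinsics and any distortion apply to the point x, -y, -z); pixel columns grow to the right and rows downward; lengths in m; the calibration is good to about 2 mm. A picture is of the moment at which its call begins. There is no depth.
- ctrl.hand_in(): hands the job in; it is judged then, once.
Trained networks look in the newest picture that a camera, given by its name, has taken for a name from the list of things; names that differ only in an ending like _2 or _b are one class to them, and where a whole thing is asked for, a point or a joint stands for the part that bears it (a point fixed in the world has none). Each returns a list of dicts, best first, with "conf" (0 to 1); they miss things now and then, are a little off and sometimes report something else, mostly with a low value. They report only what shows in the picture. A call takes as long as a camera call.
- spotter.boxes_of(thing, camera): "xyz" ([x, y, z] in m, in world coordinates, good to about 4 mm: the middle of the surface that is visible of it).
- spotter.landmark_of(thing, camera): "xyz" ([x, y, z] in m, in world coordinates, good to about 4 mm: a listed point, or the origin of a listed thing).
The state is a dict: "time_s": time; "q": joint angles; "dq": joint speeds; "joint_efforts": joint torques, N m; "eef_pos": TCP position; "eef_rot": TCP orientation; "wrist_force": force on the tool from outside, world axes, zero at the start; "torque": the same for the moment, N m; "opening": opening from 0.0 (shut) to 1.0 (fully open); "grasp_force": force on a finger pad.
Only numpy, scipy, OpenCV 4.12 (cv2) and the standard library are available. Lean on these libraries where they do the work, as an engineer would, in place of code of your own. Each camera call takes 0.05 s, during which the arm holds its last target. There are 200 camera calls.

## Working session

There is one attempt and no reset: what is moved stays moved. The work goes in short steps, Python scripts to look and compute and a tool call to move; the robot and the scene stay as the last step left them, time stands still between calls to the robot, and variables do not carry over. Pictures are saved under pics/ and viewed, at most 10 in all, crops included, and the job is handed in when it is done.

Besides the shell and the picture viewer there is one more tool, called after "Request:" by a JSON object that holds its "method" and its "body", one argument or row to a line. send_rows: Moves the arm, as the interface text tells. Its arguments: {"type":"object","properties":{"series":{"type":"array","items":{"type":"array"}}},"required":["series"]}

```bash
mkdir -p pics; python3 - <<'E'
from bench import telemetry, camera, ctrl, spotter
import cv2,numpy as np
for n in("top","scene"):
    c=camera(n); cv2.imwrite(f"pics/{n}0.png",c["pixels"][:,:,::-1]); print(n,c["camera_matrix"],c["xyz"],c["orientation"],c.keys())
    for t in("sketchbook","corner_stop"):
        print(t,spotter.landmark_of(t,n),spotter.boxes_of(t,n))
o=telemetry.get_obs();print(o)
E
```

```text
top [[414.28818577   0.         317.00600181]
 [  0.         414.28818577 199.40271742]
 [  0.           0.           1.        ]] [ 0.43975879 -0.04108024  1.35963674] [-0.69671299 -0.04312187  0.04307537  0.71475592] dict_keys(['pixels', 'camera_matrix', 'xyz', 'orientation'])
sketchbook [{'xyz': [0.6007, -0.1156, -0.0027], 'conf': 0.87}] [{'xyz': [0.5997, -0.1195, 0.0175], 'conf': 0.71}]
corner_stop [{'xyz': [0.6806, 0.1253, -0.0009], 'conf': 0.84}] [{'xyz': [0.5756, -0.0255, -0.0011], 'conf': 0.58}, {'xyz': [0.7451, 0.0293, 0.0484], 'conf': 0.42}]
scene [[493.89165884   0.         317.44768028]
 [  0.         493.89165884 194.90811738]
 [  0.           0.           1.        ]] [1.68804042 0.08706532 0.91987134] [0.59878629 0.2825873  0.31762497 0.678759  ] dict_keys(['pixels', 'camera_matrix', 'xyz', 'orientation'])
sketchbook [] [{'xyz': [0.6163, -0.1102, 0.0161], 'conf': 0.56}]
corner_stop [{'xyz': [0.6804, 0.1212, -0.0023], 'conf': 0.95}] [{'xyz': [0.6169, -0.0098, 0.0022], 'conf': 0.92}]
{'time_s': 0.5, 'q': array([-1.31128180e+00,  1.80839120e-01,  1.60704520e+00,  1.30702935e-05,
        1.35380682e+00, -2.06275212e-01]), 'dq': array([ 0.00145118, -0.00245985,  0.00066836, -0.00039479, -0.00217559,
        0.00033748]), 'joint_efforts': array([-1.35961040e-03, -4.44448328e+01, -3.51361156e+01, -1.21249659e-04,
        1.99536837e-03, -2.05098138e-05]), 'eef_pos': array([ 0.25827756, -0.51371451,  0.23124456]), 'eef_rot': array([-4.93984953e-05,  9.73002675e-01,  2.30793831e-01,  5.06880838e-06]), 'wrist_force': array([-0.16479641, -0.49254655,  0.61070944]), 'torque': array([0.02480597, 0.01489562, 0.05481168]), 'grasp_force': 0.0, 'opening': 1.0001665900091712}
```

View pics/top0.png

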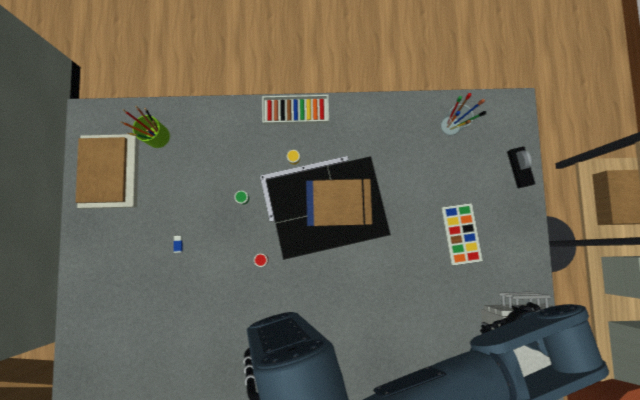

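View pics/scene0.png

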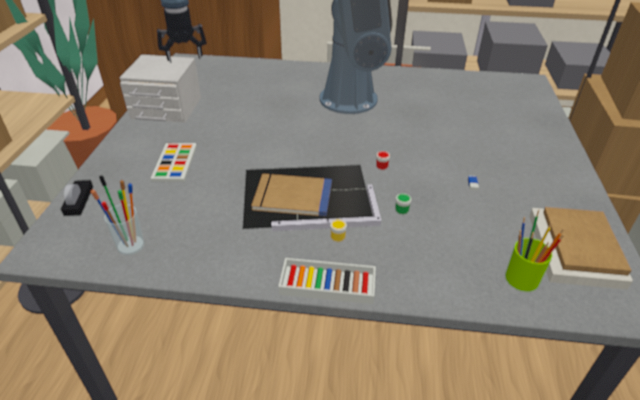

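```bash
cat > h.py <<'E'
from bench import telemetry, camera, ctrl, spotter
import cv2,numpy as np
from scipy.spatial.transform import Rotation as R
from scipy.optimize import minimize
S=4
def proj(c,P):
    w,x,y,z=c["orientation"]; r=R.from_quat([x,y,z,w])
    p=r.inv().apply(np.asarray(P)-c["xyz"]); p=p*[1,-1,-1]
    u=(c["camera_matrix"]@p.T).T; return u[:,:2]/u[:,2:]
def box(pose,x0,x1,y0,y1,h):
    X,Y,a=pose
    P=np.array([[x,y] for x in(x0,x1) for y in(y0,y1)])
    P=P@np.array([[np.cos(a),np.sin(a)],[-np.sin(a),np.cos(a)]])+[X,Y]
    return np.vstack([np.c_[P,np.zeros(4)],np.c_[P,np.full(4,h)]])
BOOK=[(-.074,.074,-.105,.105,.016)]
STOP=[(0,.014,-.28,.014,.022),(-.14,.014,0,.014,.022)]
def render(c,pose,boxes,roi):
    x0,y0,x1,y1=roi; m=np.zeros(((y1-y0)*S,(x1-x0)*S),np.uint8)
    for b in boxes:
        q=(proj(c,box(pose,*b))-[x0,y0]+.5)*S-.5
        cv2.fillConvexPoly(m,cv2.convexHull(np.round(q*16).astype(np.int32)),255,shift=4)
    return m
def crop(c,roi):
    x0,y0,x1,y1=roi; return cv2.resize(c["pixels"][y0:y1,x0:x1],None,fx=S,fy=S,interpolation=cv2.INTER_CUBIC)
def bookmask(im):
    f=im.astype(int); r,g,b=f[...,0],f[...,1],f[...,2]
    m=((r-b>25)|(b-r>25)).astype(np.uint8)*255
    m=cv2.morphologyEx(m,cv2.MORPH_CLOSE,np.ones((33,33)))
    n,l,s,_=cv2.connectedComponentsWithStats(m); k=1+np.argmax(s[1:,4]); return (l==k)*np.uint8(255)
def fit(views,boxes,p0):  # views: (cam,mask,roi)
    def cost(p):
        t=0
        for c,m,roi in views:
            d=cv2.GaussianBlur(render(c,p,boxes,roi),(0,0),4).astype(float)-cv2.GaussianBlur(m,(0,0),4)
            t+=(d**2).mean()/1000
        return t
    p0=np.array(p0); 
    for _ in range(2):
        sim=np.vstack([p0,p0+[.012,0,0],p0+[0,.012,0],p0+[0,0,.08]])
        r=minimize(cost,p0,method="Nelder-Mead",options=dict(initial_simplex=sim,xatol=1e-4,fatol=1e-5)); p0=r.x
    return r.x,r.fun
RT=(225,140,405,270); RS=(235,155,390,235)
E
python3 - <<'E'
from h import *
c=camera("top"); s=camera("scene")
ct,cs=crop(c,RT),crop(s,RS)
mb=bookmask(ct); ms=bookmask(cs)
for v in([(c,mb,RT)],[(s,ms,RS)]): print("book",fit(v,BOOK,[.6,-.117,0.0]))
hsv=ct.min(2); m=((hsv>150)*np.uint8(255))
print("stopinit");
p,f=fit([(c,m,RT)],STOP,[.68,.123,.2]); print(p,f)
q,_=fit([(c,mb,RT)],BOOK,[.6,-.117,0.0])
out=ct[:,:,::-1].copy()
for boxes,pp,col in((STOP,p,(0,255,0)),(BOOK,q,(0,0,255))):
    k,_=cv2.findContours(render(c,pp,boxes,RT),cv2.RETR_EXTERNAL,cv2.CHAIN_APPROX_NONE); cv2.drawContours(out,k,-1,col,1)
cv2.imwrite("pics/fit.png",out)
o2=cs[:,:,::-1].copy()
for boxes,pp,col in((STOP,p,(0,255,0)),(BOOK,q,(0,0,255))):
    k,_=cv2.findContours(render(s,pp,boxes,RS),cv2.RETR_EXTERNAL,cv2.CHAIN_APPROX_NONE); cv2.drawContours(o2,k,-1,col,1)
cv2.imwrite("pics/fits.png",o2)
for t in("pot_red","pot_green","pot_yellow"): print(t,spotter.landmark_of(t,"top")[:1])
E
```

```text
book (array([ 0.59488497, -0.11316727,  0.00148948]), np.float64(0.013366647970085471))
book (array([ 5.99984657e-01, -1.18966004e-01,  2.90576036e-04]), np.float64(0.12903275201612902))
stopinit
[0.67940748 0.12794036 0.20036937] 0.2659329754273504
pot_red [{'xyz': [0.4178, 0.1424, -0.0018], 'conf': 0.71}]
pot_green [{'xyz': [0.6181, 0.1992, -0.0033], 'conf': 0.44}]
pot_yellow [{'xyz': [0.751, 0.028, 0.0021], 'conf': 0.43}]
```

View pics/fit.png

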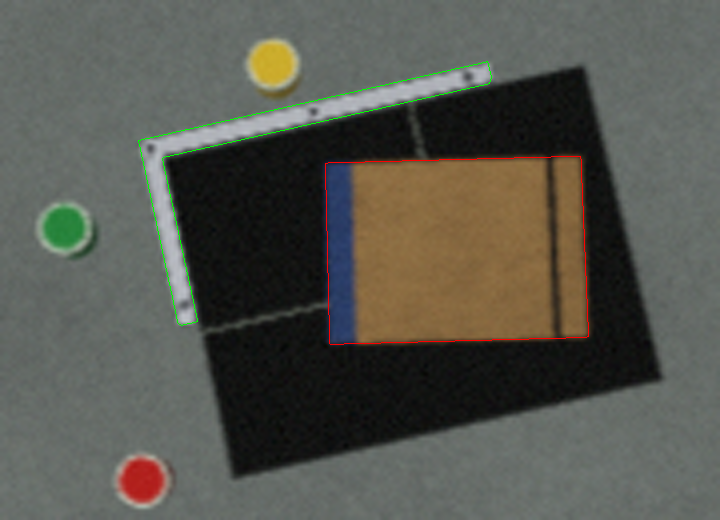

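View pics/fits.png

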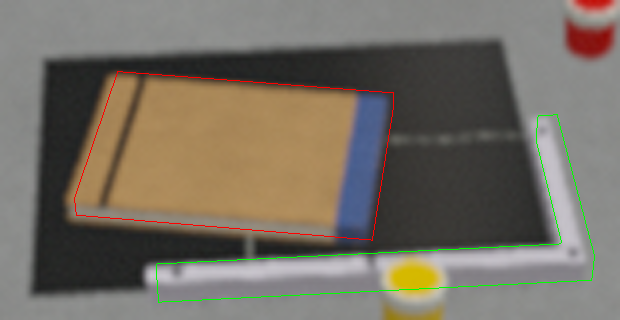

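Top view: book at about (-131, -220) mm, yaw -0.2 in the stop frame, so it is 57 mm short of the back bar and 114 mm short of the side bar. First I go behind its near edge, with the open fingers lined up parallel to the back bar.

Request:
{"method": "send_rows", "body": {
  "series": [
    [[0,0,-5],[50,90,0],-1],
    [[0,0,-10],[100,180,-20],-1],
    [[0,0,-15],[160,270,-60],-1],
    [[0,0,-15.2],[216,372,-130],-1],
    [[0,0,-15.2],[216,372,-170],-1],
    [[0,0,-15.2],[216,372,-190],-1],
    [[0,0,-15.2],[216,372,-200],-1],
    [[0,0,-15.2],[216,372,-200],-1],
    [[0,0,-15.2],[216,372,-200],-1],
    [[0,0,-15.2],[216,372,-200],-1]
  ]
}}

```text
time_s: 2.0
eef_pos: [0.4747, -0.1423, 0.0318]
eef_rot: [0.0, 0.995, 0.1, 0.0]
wrist_force: [-0.1, -0.5, 0.9]
opening: 1.0
grasp_force: 0.0
```

Request:
{"method": "send_rows", "body": {
  "series": [
    [[0,0,0],[0,0,-15],-1],
    [[0,0,0],[0,0,-25],-1],
    [[0,0,0],[0,0,-30],-1],
    [[0,0,0],[0,0,-30],-1]
  ]
}}

```text
time_s: 2.5
eef_pos: [0.4738, -0.1418, 0.0008]
eef_rot: [-0.0, 0.995, 0.1, -0.0]
wrist_force: [-0.5, -0.4, -0.2]
opening: 1.002
grasp_force: 0.0
```

Request:
{"method": "send_rows", "body": {
  "series": [
    [[0,0,0],[0,0,-3],-1],
    [[0,0,0],[0,0,-6],-1],
    [[0,0,0],[0,0,-6],-1]
  ]
}}

```text
time_s: 2.88
eef_pos: [0.4742, -0.1416, -0.0049]
eef_rot: [-0.0, 0.995, 0.1, -0.0]
wrist_force: [0.2, -0.3, 0.8]
opening: 1.001
grasp_force: 0.0
```

Request:
{"method": "send_rows", "body": {
  "series": [
    [[0,0,0],[0,0,-3],-1],
    [[0,0,0],[5.9,1.2,-3],-1],
    [[0,0,0],[11.8,2.4,-3],-1],
    [[0,0,0],[17.6,3.6,-3],-1],
    [[0,0,0],[23.5,4.8,-3],-1],
    [[0,0,0],[29.4,6,-3],-1],
    [[0,0,0],[35.3,7.2,-3],-1],
    [[0,0,0],[41.2,8.3,-3],-1],
    [[0,0,0],[47,9.5,-3],-1],
    [[0,0,0],[52.9,10.7,-3],-1]
  ]
}}

```text
time_s: 4.12
eef_pos: [0.5274, -0.131, -0.0078]
eef_rot: [-0.0, 0.995, 0.1, -0.0]
wrist_force: [-2.3, -1.9, 0.7]
opening: 1.001
grasp_force: 1.5
```

```bash
python3 - <<'E'
from h import *
c=camera("top"); s=camera("scene")
o=np.hstack([crop(c,RT)]);cv2.imwrite("pics/a1.png",o[:,:,::-1])
cv2.imwrite("pics/a1s.png",crop(s,(235,95,400,235))[:,:,::-1])
print(telemetry.get_obs()["wrist_force"])
E
```

```text
[-0.47920833 -0.05669982 -0.30214045]
```

View pics/a1s.png

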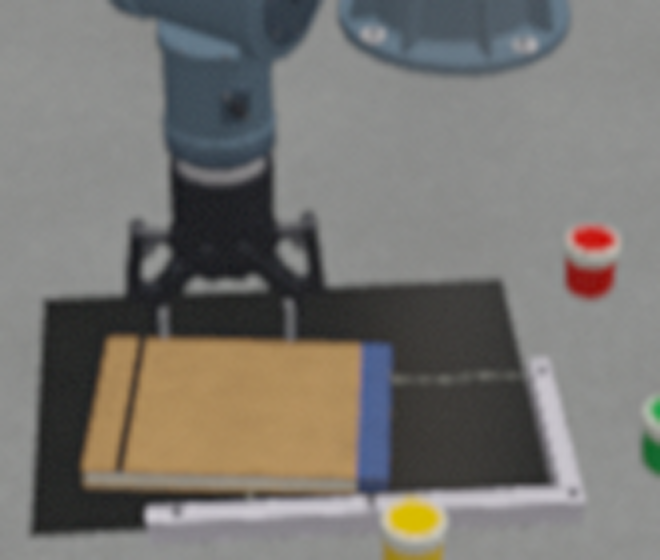

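The book is sliding and turning towards the back bar, with the fingers low on its edge. I continue the push.

Request:
{"method": "send_rows", "body": {
  "series": [
    [[0,0,0],[4.9,1,0],-1],
    [[0,0,0],[9.8,2,0],-1],
    [[0,0,0],[14.7,3,0],-1],
    [[0,0,0],[19.6,4,0],-1],
    [[0,0,0],[24.5,5,0],-1],
    [[0,0,0],[29.4,6,0],-1],
    [[0,0,0],[32.3,6.6,0],-1]
  ]
}}

```text
time_s: 5.1
eef_pos: [0.5594, -0.1242, -0.0078]
eef_rot: [-0.0, 0.995, 0.1, -0.0]
wrist_force: [-5.1, -2.0, 4.1]
opening: 0.999
grasp_force: 2.5
```

Request:
{"method": "send_rows", "body": {
  "series": [
    [[0,0,0],[2,0.4,0],-1],
    [[0,0,0],[3.9,0.8,0],-1]
  ]
}}

```text
time_s: 5.35
eef_pos: [0.5632, -0.1234, -0.0078]
eef_rot: [-0.0, 0.995, 0.1, -0.0]
wrist_force: [-4.2, -1.0, 1.8]
opening: 1.001
grasp_force: 2.2
```

Request:
{"method": "send_rows", "body": {
  "series": [
    [[0,0,0],[2,0.4,0],-1],
    [[0,0,0],[2,0.4,0],-1]
  ]
}}

```text
time_s: 5.6
eef_pos: [0.5657, -0.1231, -0.0078]
eef_rot: [-0.0, 0.995, 0.1, 0.0]
wrist_force: [-0.9, -0.1, 1.0]
opening: 0.998
grasp_force: 1.0
```

```bash
cat >> h.py <<'E'
def report(png=None):
    c=camera("top"); ct=crop(c,RT); mb=bookmask(ct)
    T=np.array([.67940748,.12794036,.20036937])
    q,f=fit([(c,mb,RT)],BOOK,[.64,-.06,.2])
    d=q-T; a=T[2]
    print("book in stop mm/rad",1000*(d[0]*np.cos(a)+d[1]*np.sin(a)),1000*(-d[0]*np.sin(a)+d[1]*np.cos(a)),d[2],"fit",f)
    if png:
        k,_=cv2.findContours(render(c,q,BOOK,RT),cv2.RETR_EXTERNAL,cv2.CHAIN_APPROX_NONE); out=ct[:,:,::-1].copy(); cv2.drawContours(out,k,-1,(0,0,255),1); cv2.imwrite(png,out)
    print(telemetry.get_obs()["wrist_force"])
E
python3 -c "
from h import *
report('pics/a2.png')"
```

```text
book in stop mm/rad -82.7750139174521 -204.2075994297903 -0.01798421135234013 fit 3.0512234107905982
[-1.9515767  -0.09489825  0.68274485]
```

View pics/a2.png

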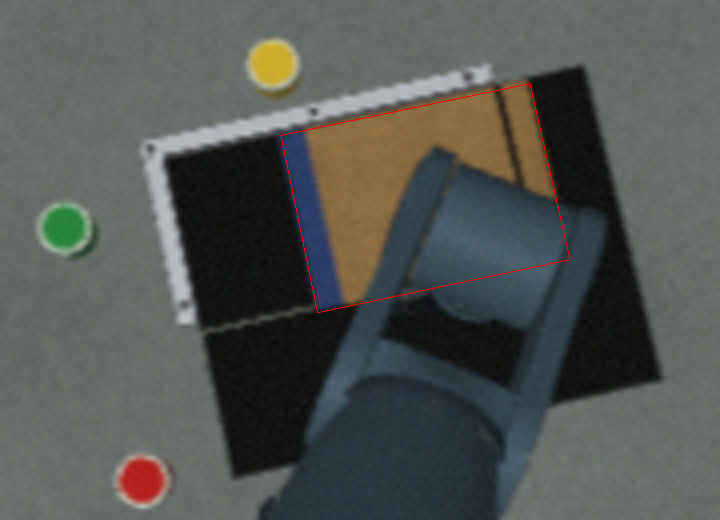

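Request:
{"method": "send_rows", "body": {
  "series": [
    [[0,0,0],[-12,-2.4,0],-1],
    [[0,0,0],[-12,-2.4,40],-1],
    [[0,0,10],[0,-20,80],-1],
    [[0,0,20],[20,-40,80],-1],
    [[0,0,30],[40,-60,80],-1],
    [[0,0,40],[60,-80,80],-1],
    [[0,0,50],[80,-95,80],-1],
    [[0,0,60],[95,-107,80],-1],
    [[0,0,70],[104.5,-107,80],-1],
    [[0,0,80],[104.5,-107,80],-1]
  ]
}}

```text
time_s: 6.9
eef_pos: [0.6702, -0.2308, 0.0722]
eef_rot: [0.001, 0.696, 0.718, 0.0]
wrist_force: [-0.7, -0.7, -0.5]
opening: 1.003
grasp_force: 0.0
```

Request:
{"method": "send_rows", "body": {
  "series": [
    [[0,0,10],[0,0,0],-1],
    [[0,0,10],[0,0,0],-1]
  ]
}}

```text
time_s: 7.15
eef_pos: [0.6696, -0.2305, 0.0722]
eef_rot: [0.0, 0.634, 0.774, 0.0]
wrist_force: [-0.1, 0.6, 0.3]
opening: 0.999
grasp_force: 0.0
```

```bash
python3 -c "
from h import *
report('pics/b1.png')"
```

```text
book in stop mm/rad -83.26113662487596 -209.00861439397502 -0.05182216182924665 fit 14.007279444444444
[-0.3459238   0.21696406  0.0071238 ]
```

View pics/b1.png

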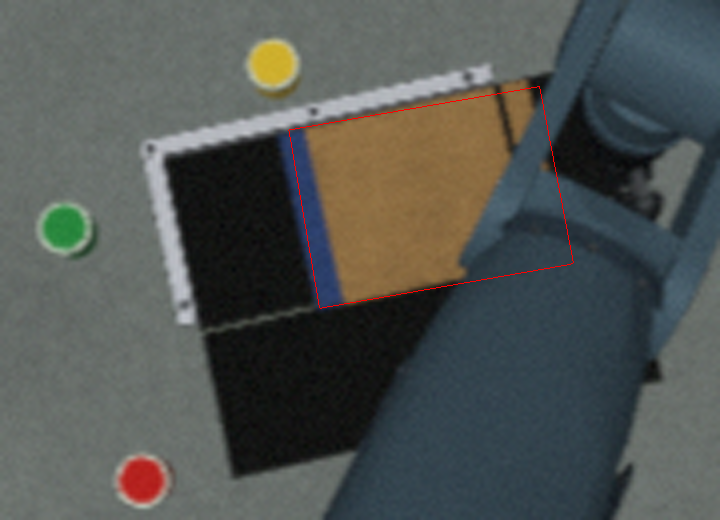

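The book is almost parallel to the back bar with a gap of a few mm. The gripper is clear of its right end, so I descend and push towards the side bar.

Request:
{"method": "send_rows", "body": {
  "series": [
    [[0,0,0],[0,0,-30],-1],
    [[0,0,0],[0,0,-60],-1],
    [[0,0,0],[0,0,-74],-1],
    [[0,0,0],[0,0,-80],-1],
    [[0,0,0],[0,0,-80],-1],
    [[0,0,0],[-1.4,6.9,-80],-1],
    [[0,0,0],[-2.8,13.7,-80],-1],
    [[0,0,0],[-4.2,20.6,-80],-1],
    [[0,0,0],[-5.4,26.5,-80],-1],
    [[0,0,0],[-6.6,32.4,-80],-1]
  ]
}}

```text
time_s: 8.45
eef_pos: [0.6635, -0.198, -0.0074]
eef_rot: [0.001, 0.633, 0.774, -0.0]
wrist_force: [-0.1, -2.5, 0.6]
opening: 1.003
grasp_force: 1.4
```

Request:
{"method": "send_rows", "body": {
  "series": [
    [[0,0,0],[-1.2,5.9,0],-1],
    [[0,0,0],[-2.4,11.8,0],-1],
    [[0,0,0],[-3.6,17.6,0],-1],
    [[0,0,0],[-4.8,23.5,0],-1],
    [[0,0,0],[-6,29.4,0],-1],
    [[0,0,0],[-7.2,35.3,0],-1]
  ]
}}

```text
time_s: 9.2
eef_pos: [0.6562, -0.1624, -0.0075]
eef_rot: [0.0, 0.633, 0.774, 0.0]
wrist_force: [1.2, -4.6, 2.4]
opening: 1.002
grasp_force: 2.1
```

Request:
{"method": "send_rows", "body": {
  "series": [
    [[0,0,0],[-1.2,5.9,0],-1],
    [[0,0,0],[-2.4,11.8,0],-1],
    [[0,0,0],[-3.6,17.6,0],-1],
    [[0,0,0],[-4.8,23.5,0],-1],
    [[0,0,0],[-6,29.4,0],-1],
    [[0,0,0],[-7.2,35.3,0],-1],
    [[0,0,0],[-8.2,40.2,0],-1],
    [[0,0,0],[-8.8,43.1,0],-1]
  ]
}}

```text
time_s: 10.2
eef_pos: [0.6474, -0.1192, -0.0075]
eef_rot: [0.0, 0.633, 0.774, 0.0]
wrist_force: [0.6, -4.8, 3.5]
opening: 0.999
grasp_force: 2.6
```

Request:
{"method": "send_rows", "body": {
  "series": [
    [[0,0,0],[-0.4,2,0],-1],
    [[0,0,0],[-0.8,3.9,0],-1]
  ]
}}

```text
time_s: 10.45
eef_pos: [0.6467, -0.1156, -0.0075]
eef_rot: [0.0, 0.633, 0.774, 0.0]
wrist_force: [1.2, -5.0, 3.6]
opening: 1.0
grasp_force: 2.6
```

```bash
python3 -c "
from h import *
report('pics/b2.png')"
```

```text
book in stop mm/rad -77.23552595820209 -116.47117445348898 0.040423573942108826 fit 8.525755090811966
[ 0.75426312 -4.04867456  4.14619231]
```

View pics/b2.png

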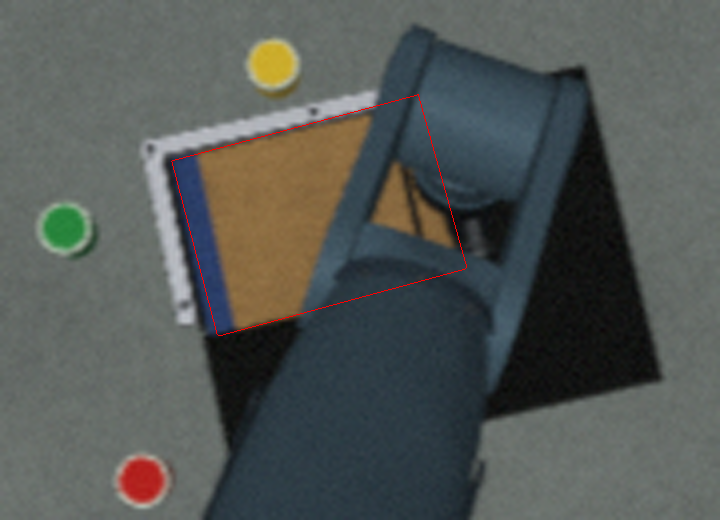

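Request:
{"method": "send_rows", "body": {
  "series": [
    [[0,0,0],[-0.4,2,0],-1],
    [[0,0,0],[-0.6,2.9,0],-1]
  ]
}}

```text
time_s: 10.75
eef_pos: [0.646, -0.1127, -0.0075]
eef_rot: [0.0, 0.633, 0.774, 0.0]
wrist_force: [1.0, -5.3, 3.4]
opening: 0.998
grasp_force: 2.7
```

Request:
{"method": "send_rows", "body": {
  "series": [
    [[0,0,0],[-0.4,2,0],-1],
    [[0,0,0],[-0.4,2,0],-1]
  ]
}}

```text
time_s: 11.0
eef_pos: [0.6456, -0.1106, -0.0075]
eef_rot: [0.0, 0.633, 0.774, 0.0]
wrist_force: [1.0, -3.8, 3.1]
opening: 0.999
grasp_force: 2.3
```

Request:
{"method": "send_rows", "body": {
  "series": [
    [[0,0,0],[-0.3,1.5,0],-1],
    [[0,0,0],[-0.3,1.5,0],-1]
  ]
}}

```text
time_s: 11.25
eef_pos: [0.6453, -0.1092, -0.0075]
eef_rot: [0.0, 0.633, 0.774, 0.0]
wrist_force: [1.5, -5.2, 4.3]
opening: 1.001
grasp_force: 2.4
```

Request:
{"method": "send_rows", "body": {
  "series": [
    [[0,0,0],[-0.3,1.5,0],-1],
    [[0,0,0],[-0.3,1.5,0],-1]
  ]
}}

```text
time_s: 11.5
eef_pos: [0.6453, -0.109, -0.0075]
eef_rot: [0.001, 0.633, 0.774, -0.0]
wrist_force: [2.1, -9.2, 3.3]
opening: 1.0
grasp_force: 4.7
```

Request:
{"method": "send_rows", "body": {
  "series": [
    [[0,0,0],[-0.3,1.5,0],-1],
    [[0,0,0],[-0.3,1.5,0],-1]
  ]
}}

```text
time_s: 11.75
eef_pos: [0.6453, -0.109, -0.0075]
eef_rot: [0.002, 0.633, 0.774, -0.001]
wrist_force: [2.9, -13.8, 0.5]
opening: 1.005
grasp_force: 7.2
```

Request:
{"method": "send_rows", "body": {
  "series": [
    [[0,0,0],[-0.3,1.5,0],-1],
    [[0,0,0],[-0.3,1.5,0],-1]
  ]
}}

```text
time_s: 12.0
eef_pos: [0.6453, -0.109, -0.0074]
eef_rot: [0.003, 0.633, 0.774, -0.001]
wrist_force: [2.8, -18.8, -2.1]
opening: 1.0
grasp_force: 9.6
```

Seated on the side bar, with force rising and no movement. Now I press it against the back bar from the near edge.

Request:
{"method": "send_rows", "body": {
  "series": [
    [[0,0,0],[4,-20,0],-1],
    [[0,0,0],[4,-20,40],-1],
    [[0,0,-10],[-10,-10,80],-1],
    [[0,0,-20],[-40,10,80],-1],
    [[0,0,-30],[-70,40,80],-1],
    [[0,0,-40],[-100,60,80],-1],
    [[0,0,-50],[-120,80,80],-1],
    [[0,0,-60],[-120,90,80],-1],
    [[0,0,-70],[-120,90,80],-1],
    [[0,0,-80],[-120,90,80],-1]
  ]
}}

```text
time_s: 13.25
eef_pos: [0.5229, -0.0134, 0.0714]
eef_rot: [-0.001, 0.983, 0.184, -0.001]
wrist_force: [-0.8, -0.6, -0.3]
opening: 1.001
grasp_force: 0.0
```

Request:
{"method": "send_rows", "body": {
  "series": [
    [[0,0,-10],[0,0,0],-1],
    [[0,0,-10],[0,0,0],-1]
  ]
}}

```text
time_s: 13.5
eef_pos: [0.5232, -0.0138, 0.0714]
eef_rot: [-0.001, 0.995, 0.101, -0.001]
wrist_force: [0.7, 1.5, 0.6]
opening: 1.002
grasp_force: 0.0
```

```bash
python3 -c "
from h import *
report('pics/c1.png')"
```

```text
book in stop mm/rad -86.6596042928564 -106.42712770292951 0.019509847715476647 fit 4.732501907051281
[ 0.43436994 -0.64967456 -0.08707986]
```

View pics/c1.png

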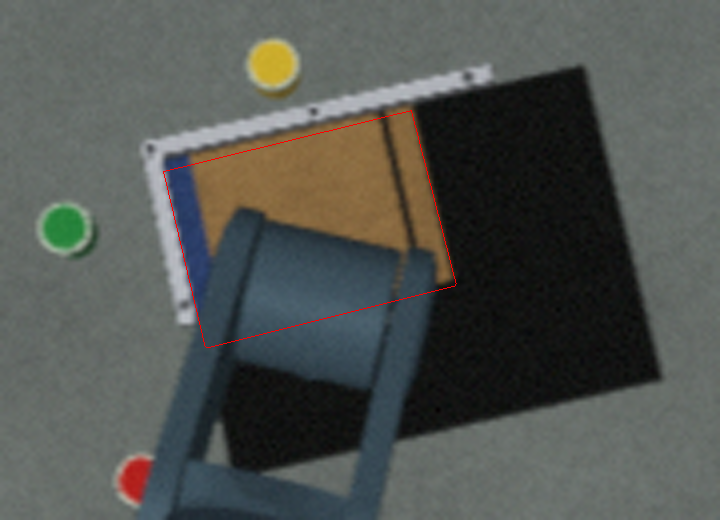

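Request:
{"method": "send_rows", "body": {
  "series": [
    [[0,0,0],[0,0,-30],-1],
    [[0,0,0],[0,0,-60],-1],
    [[0,0,0],[0,0,-74],-1],
    [[0,0,0],[0,0,-79],-1],
    [[0,0,0],[0,0,-79],-1],
    [[0,0,0],[4.9,1,-79],-1],
    [[0,0,0],[9.8,2,-79],-1],
    [[0,0,0],[13.7,2.8,-79],-1],
    [[0,0,0],[17.6,3.6,-79],-1]
  ]
}}

```text
time_s: 14.68
eef_pos: [0.5423, -0.011, -0.0065]
eef_rot: [0.0, 0.995, 0.1, 0.0]
wrist_force: [0.3, -0.4, -0.0]
opening: 1.001
grasp_force: 0.0
```

Request:
{"method": "send_rows", "body": {
  "series": [
    [[0,0,0],[2,0.4,0],-1],
    [[0,0,0],[3,0.6,0],-1]
  ]
}}

```text
time_s: 14.92
eef_pos: [0.5432, -0.0107, -0.007]
eef_rot: [-0.0, 0.995, 0.1, -0.002]
wrist_force: [-8.5, -3.0, 6.7]
opening: 0.997
grasp_force: 4.3
```

Request:
{"method": "send_rows", "body": {
  "series": [
    [[0,0,0],[1.5,0.3,0],-1],
    [[0,0,0],[1.5,0.3,0],-1]
  ]
}}

```text
time_s: 15.18
eef_pos: [0.5449, -0.0103, -0.007]
eef_rot: [-0.0, 0.995, 0.1, -0.002]
wrist_force: [-5.4, -2.2, 5.0]
opening: 1.0
grasp_force: 2.9
```

Request:
{"method": "send_rows", "body": {
  "series": [
    [[0,0,0],[1.5,0.3,0],-1],
    [[0,0,0],[1.5,0.3,0],-1]
  ]
}}

```text
time_s: 15.42
eef_pos: [0.5464, -0.01, -0.007]
eef_rot: [-0.0, 0.995, 0.1, -0.002]
wrist_force: [-5.4, -1.5, 3.9]
opening: 1.002
grasp_force: 2.8
```

Request:
{"method": "send_rows", "body": {
  "series": [
    [[0,0,0],[1.5,0.3,0],-1],
    [[0,0,0],[1.5,0.3,0],-1]
  ]
}}

```text
time_s: 15.68
eef_pos: [0.5468, -0.0099, -0.0071]
eef_rot: [-0.0, 0.995, 0.1, -0.003]
wrist_force: [-10.1, -3.9, 8.9]
opening: 1.001
grasp_force: 5.3
```

Request:
{"method": "send_rows", "body": {
  "series": [
    [[0,0,0],[1.5,0.3,0],-1],
    [[0,0,0],[1.5,0.3,0],-1]
  ]
}}

```text
time_s: 15.92
eef_pos: [0.5468, -0.0098, -0.0072]
eef_rot: [-0.0, 0.995, 0.1, -0.005]
wrist_force: [-15.5, -5.0, 13.6]
opening: 1.002
grasp_force: 8.4
```

Firm against the back bar. I retreat, lift and clear the view to check.

Request:
{"method": "send_rows", "body": {
  "series": [
    [[0,0,0],[-20,-4,0],-1],
    [[0,0,0],[-25,-5,40],-1],
    [[0,0,0],[-50,-20,80],-1],
    [[0,0,0],[-80,-70,100],-1],
    [[0,0,0],[-110,-130,120],-1],
    [[0,0,0],[-140,-190,130],-1],
    [[0,0,0],[-170,-250,150],-1],
    [[0,0,0],[-190,-310,150],-1],
    [[0,0,0],[-200,-350,150],-1],
    [[0,0,0],[-200,-350,150],-1]
  ]
}}

```text
time_s: 17.18
eef_pos: [0.3496, -0.3635, 0.144]
eef_rot: [0.001, 0.995, 0.097, 0.0]
wrist_force: [0.5, 0.7, -0.7]
opening: 0.997
grasp_force: 0.0
```

```bash
python3 -c "
from h import *
report('pics/d1.png')
for t in('pot_red','pot_green','pot_yellow'): print(t,spotter.landmark_of(t,'top')[:1])"
```

```text
book in stop mm/rad -75.85243370169623 -106.93744368997505 -0.004140010862458243 fit 0.48687906249999996
[-0.14646056  0.3670363  -1.15095822]
pot_red [{'xyz': [0.6313, 0.007, 0.0006], 'conf': 0.61}]
pot_green [{'xyz': [0.6209, 0.1989, -0.0012], 'conf': 0.52}]
pot_yellow [{'xyz': [0.7525, 0.0283, -0.0009], 'conf': 0.61}]
```

View pics/d1.png

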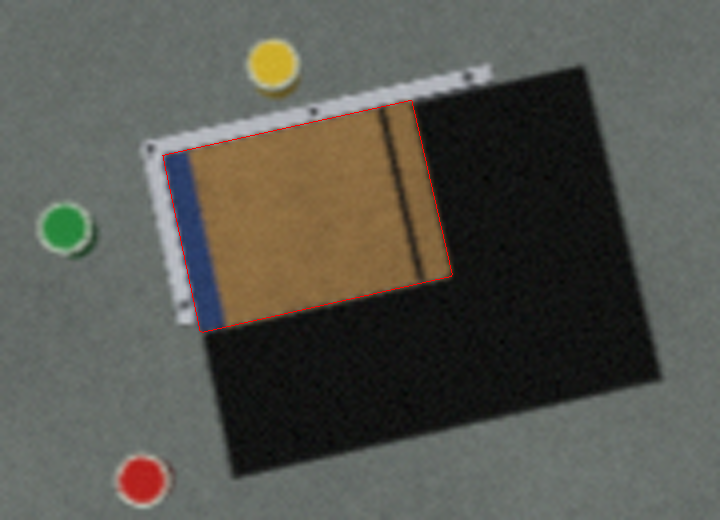

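Pictured flush: about (-76, -107) mm and -0.004 rad, against a nominal (-74, -105), and the pots have not moved. There is plenty of time, so I tap the side once more to confirm contact.

Request:
{"method": "send_rows", "body": {
  "series": [
    [[0,0,10],[40,30,0],-1],
    [[0,0,20],[80,60,0],-1],
    [[0,0,30],[120,90,0],-1],
    [[0,0,40],[160,120,0],-1],
    [[0,0,50],[200,150,0],-1],
    [[0,0,60],[240,180,0],-1],
    [[0,0,70],[270,205,-20],-1],
    [[0,0,80],[300,228,-50],-1],
    [[0,0,90],[300,228,-72],-1],
    [[0,0,90],[300,228,-72],-1]
  ]
}}

```text
time_s: 18.62
eef_pos: [0.649, -0.1281, 0.0686]
eef_rot: [-0.003, 0.632, 0.775, -0.001]
wrist_force: [-0.7, -0.3, -0.3]
opening: 0.998
grasp_force: 0.0
```

Request:
{"method": "send_rows", "body": {
  "series": [
    [[0,0,0],[1,-5,-30],-1],
    [[0,0,0],[1,-5,-60],-1],
    [[0,0,0],[1,-5,-72],-1],
    [[0,0,0],[1,-5,-77],-1],
    [[0,0,0],[0,0,-77],-1],
    [[0,0,0],[-1,5,-77],-1],
    [[0,0,0],[-2,10,-77],-1],
    [[0,0,0],[-2.8,14,-77],-1],
    [[0,0,0],[-3.2,16,-77],-1],
    [[0,0,0],[-3.4,17,-77],-1]
  ]
}}

```text
time_s: 19.88
eef_pos: [0.6474, -0.1141, -0.0057]
eef_rot: [-0.0, 0.633, 0.774, -0.0]
wrist_force: [0.4, -0.3, 0.4]
opening: 1.001
grasp_force: 0.0
```

Request:
{"method": "send_rows", "body": {
  "series": [
    [[0,0,0],[-0.3,1.5,0],-1],
    [[0,0,0],[-0.3,1.5,0],-1]
  ]
}}

```text
time_s: 20.12
eef_pos: [0.6471, -0.1127, -0.0058]
eef_rot: [-0.0, 0.633, 0.774, -0.0]
wrist_force: [-0.0, 0.6, 0.5]
opening: 1.0
grasp_force: 0.0
```

Request:
{"method": "send_rows", "body": {
  "series": [
    [[0,0,0],[-0.3,1.5,0],-1],
    [[0,0,0],[-0.3,1.5,0],-1]
  ]
}}

```text
time_s: 20.38
eef_pos: [0.6468, -0.1112, -0.0058]
eef_rot: [-0.0, 0.633, 0.774, -0.0]
wrist_force: [-0.5, 0.3, 0.4]
opening: 0.999
grasp_force: 0.0
```

Request:
{"method": "send_rows", "body": {
  "series": [
    [[0,0,0],[-0.3,1.5,0],-1],
    [[0,0,0],[-0.3,1.5,0],-1]
  ]
}}

```text
time_s: 20.62
eef_pos: [0.6465, -0.1096, -0.0057]
eef_rot: [-0.0, 0.633, 0.774, -0.0]
wrist_force: [0.1, -0.3, 0.5]
opening: 1.004
grasp_force: 0.0
```

Request:
{"method": "send_rows", "body": {
  "series": [
    [[0,0,0],[-0.3,1.5,0],-1],
    [[0,0,0],[-0.3,1.5,0],-1]
  ]
}}

```text
time_s: 20.88
eef_pos: [0.6464, -0.1089, -0.0057]
eef_rot: [0.0, 0.633, 0.774, -0.0]
wrist_force: [1.0, -3.0, -0.4]
opening: 0.994
grasp_force: 1.7
```

Request:
{"method": "send_rows", "body": {
  "series": [
    [[0,0,0],[-0.3,1.5,0],-1],
    [[0,0,0],[-0.3,1.5,0],-1]
  ]
}}

```text
time_s: 21.12
eef_pos: [0.6465, -0.1088, -0.0054]
eef_rot: [0.001, 0.633, 0.774, -0.001]
wrist_force: [0.7, -8.9, -2.5]
opening: 0.999
grasp_force: 4.2
```

Request:
{"method": "send_rows", "body": {
  "series": [
    [[0,0,0],[-0.3,1.5,0],-1],
    [[0,0,0],[-0.3,1.5,0],-1]
  ]
}}

```text
time_s: 21.38
eef_pos: [0.6465, -0.1087, -0.0051]
eef_rot: [0.002, 0.633, 0.774, -0.001]
wrist_force: [1.3, -12.9, -4.0]
opening: 1.005
grasp_force: 6.4
```

It stops at the same place as before without sliding first, so the book is seated. I retreat clear, check and hand in.

Request:
{"method": "send_rows", "body": {
  "series": [
    [[0,0,0],[4,-20,0],-1],
    [[0,0,0],[5,-25,40],-1],
    [[0,0,0],[0,-50,90],-1],
    [[0,0,0],[-40,-90,140],-1],
    [[0,0,0],[-90,-120,150],-1],
    [[0,0,0],[-140,-150,150],-1],
    [[0,0,0],[-190,-180,150],-1],
    [[0,0,0],[-240,-210,150],-1],
    [[0,0,0],[-280,-230,150],-1],
    [[0,0,0],[-280,-230,150],-1]
  ]
}}

```text
time_s: 22.62
eef_pos: [0.3635, -0.3367, 0.1445]
eef_rot: [-0.0, 0.634, 0.773, 0.0]
wrist_force: [0.2, -0.4, 0.0]
opening: 0.997
grasp_force: 0.0
```

```bash
python3 -c "
from h import *
report('pics/e1.png')
print(ctrl.hand_in())"
```

```text
book in stop mm/rad -75.64293167394764 -106.89921724019314 -0.0033977719103657766 fit 0.4876402483974359
[-0.56925279 -0.10782073  0.14310653]
the job is handed in; nothing more can be done
None
```

The sketchbook lies flat and square against the back bar and the side bar (by camera within 2 mm and 0.004 rad of seated, both contacts confirmed by pushing), the pots were not moved, and the job was handed in at about 23 s.

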